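Empty-beam setting of a bench filter photometer

ROBOT

A 6-joint arm with a two-finger parallel gripper is mounted at the origin on the work surface. World frame = base frame: x ahead of the robot, y to its left, z up, the work surface at z = 0. Lengths are in m, angles in rad, forces in N, time in s.
With the tool pointing down it reaches from about 0.325 to 0.775 m from the base axis. Payload 5.5 kg.
Tool frame: the origin (TCP) lies at the very end of the fingers, on their centre line; the grasp point (between the pads) lies behind it (r.grip_depth is the y of the grasp point in the tool frame, in m); y points along the fingers, x is the direction in which the jaws open and shut, and the axes are right-handed (so a half turn about y gives the same grasp; the last joint's range is limited). The gripper opens to 85 mm and grips with 20 to 120 N. Pads are 22 mm wide; open, the fingers measure 114 mm over their backs; the gripper's body (76 mm by 85 mm) begins 54 mm behind the grasp point. The pads swing forward as they close: fully open they stand 13 mm farther back than shut.
Start: joints at [1.139, 0.091, 1.231, -0, 1.82, -0.057], TCP at [0.22, 0.558, 0.231] pointing down, gripper open.
Joint ranges: [-2.87, 2.87], [-0.86, 2.18], [0.17, 2.46], [-1.51, 4.65], [0.06, 2.69], [-2.65, 2.65]. Speed limits (rad/s): [2.57, 2.57, 3.01, 3.14, 3.14, 3.14].

INTERFACE

Orientations are given as a unit quaternion [x, y, z, w].
In Python, from cell import r, claw, kinematics, viewer, spotter, sensors gives the robot as it stands. Calls block until the motion is done:
- r.reach(position, orientation): joint-space move of the TCP to a pose.
- r.move_l(position, frame=None, rate=0.15, max_force=None): straight line of the TCP; frame=None keeps the orientation; rate is the mean speed in m/s. With max_force (N) it stops when the force on the tool has changed by that much, and returns True; else False.
- r.move_j(angles): joint-space move.
- claw.command_gripper(opening, strength=None): finger opening in m; strength is the grip in N (None keeps the last); returns when the fingers have stopped.
- r.pause(seconds).
- kinematics.solve_ik(position, orientation): joint angles nearest the present ones, or None.
- viewer.read_camera(name): name is "scene" or "top" or "wrist"; returns a dict with "img" (384x512x3 uint8, blue, green, red), "K" (3x3 intrinsics, pixels), "extrinsics" (4x4, takes a point from world to camera coordinates). Camera axes: x right, y up, looking along -z (the intrinsics and any distortion apply to the point x, -y, -z); pixel columns grow to the right and rows downward; lengths in m; the calibration is good to about 2 mm. A picture is of the moment at which its call begins. There is no depth.
A pose or a line that the arm cannot do raises r.IKError and nothing moves.
- r.close_job(): hands the job in, once; it reports no verdict.
Trained networks look in a picture, given as the dict that the camera call returned (one of the last four; its "shot" number tells which), for a name from the list of things; names that differ only in an ending like _2 or _b are one class to them, and where a whole thing is asked for, a point or a joint stands for the part that bears it (a point fixed in the world has none). Each returns a list of dicts, best first, with "score" (0 to 1); they miss things now and then, are a little off and sometimes report something else, mostly with a low value. They report only what shows in the picture. A call takes as long as a camera call.
- spotter.masks_of(target, picture): "pixels" (384x512 bool, what is visible of it) and "bbox" ([centre column, centre row, width, height] in pixels, round what is visible of it).
Readings, each from a call of its own:
- sensors.get_t(): time.
- sensors.get_joint_pos(): joint angles.
- sensors.get_dq(): joint speeds.
- sensors.get_joint_efforts(): joint torques, N m.
- sensors.get_eef_pos(): TCP position.
- sensors.get_tool_rot(): TCP orientation.
- sensors.get_ft_force(): force on the tool from outside, world axes, zero at the start.
- sensors.get_ft_torque(): the same for the moment, N m.
- sensors.get_gripper_width(): finger opening in m.
Only numpy, scipy, OpenCV 4.12 (cv2) and the standard library are available. Lean on these libraries where they do the work, as an engineer would, in place of code of your own. Each camera call takes 0.05 s, during which the arm holds its last target. There are 200 camera calls.

TASK

Make the photometer ready for an empty-beam reading on filter 4. Slide its hood back, pinch the two side release buttons of the cell holder together, lift the holder straight out, keep it upright and set it down standing in the steel tray without dropping it; finish with the hood slid fully shut, the filter dial turned so that the 4 stands in the middle of its window, and everything else on the bench left where it was.

Things in the scene. Friction and masses are not known exactly. Their poses are not given: they have to be found in the camera images.
- photometer: Ivory bench photometer, fixed; its flat deck is 280 mm deep (x), 300 mm wide (y) and 115 mm above the bench; a sloping teal key panel stands out 45 mm further on the front (-x) side. Origin: centre of the deck's outline, at bench height. +x points to its rear, +y to its left, z up.
- pocket (a point): Centre of the cell pocket's mouth, at deck height; at x -60, y +68 mm in the photometer's frame, axes as the photometer's. An upright fixed baffle, 6 mm thick, 112 mm wide and 44 mm high, stands on the deck in front of it, with its faces 52 and 58 mm from this point towards the photometer's -x.
- window (a point): Centre of the dial's window, at deck height, 38 mm behind (+x) the dial's axis; opening 20 by 20 mm, numerals 15 mm high, black bezel, white index mark. Read it from the photometer's front.
- hood (a joint): Position of the light hood that slides over the cell pocket, in m: 0 fully shut (against the baffle), 0.105 fully open, moved to the rear along the photometer's +x. About 2 N slides it and it stays where it is left; it may start up to 20 mm ajar. Grey shell 105 mm long (x), 110 mm wide, top 44 mm above the deck, no floor, no front wall.
- hood_rib (a point): Middle of the top edge of the hood's grip rib, which stands up across the middle of the hood's top: 10 mm thick in the photometer's x, 64 mm long in y, 22 mm high. This point is 66 mm above the deck and moves with the hood; with the hood shut it is right above the pocket's centre.
- cell_holder: Black cell holder, loose, 130 to 250 g, 84 mm high plus 4 mm of glass cells. Shank 36 (x) by 46 mm (y), 50 mm high, below the deck in the pocket with 1.5 mm play; flange 44 by 53 mm at 51-54 mm; head 40 (x) by 42 mm (y). Origin: centre of its underside, z up; in the pocket axes as the photometer's. Locked in by two tongues that draw in only while both side buttons are pressed.
- button_left (a joint): Travel of the release button on the holder's +y side, in m: 0 out, 0.006 fully in. Sprung, 2 N to start and 5 N fully in; springs out when let go. From about 4.5 mm its tongue is clear of the lock.
- button_right (a joint): The same for the button on the holder's -y side.
- button_left_face (a point): Centre of the outer face of the left button, a grey ribbed pad 20 mm wide (x), 18 mm high, 70 mm above the holder's underside (20 mm above the deck in the pocket), when out 28 mm from the holder's middle plane: 56 mm over both buttons, 44 mm when both are pressed in.
- button_right_face (a point): The same for the right button (-y side).
- dial (a joint): Angle of the filter dial in rad, growing clockwise as seen from above. Numerals 1 to 8 at click stops 0.785 rad apart: 1 stands in the window at 0, 2 at 0.785, 3 at 1.571, 4 at 2.356 and so on; it starts at 2, at 3 or, seldom, balanced half way between them. About 0.07 N m takes it over a click; let go within 0.3 rad of a stop, it settles into it.
- dial_knob (a point): Centre of the top of the dial's knob: a black fluted round knob, 36 mm across and 24 mm high, from 2 to 26 mm above the deck, its axis upright.
- tray: Shallow open stainless steel tray, fixed, 180 mm (x) by 140 mm (y) by 18 mm high, walls and floor 3 mm. Origin: centre of its underside, which lies on the bench; z up. It stands on the left or on the right of the photometer. There is room for the holder at its -x end.
- bottle: Small amber bottle, 42 mm across and 85 mm high, standing in the tray near its +x end; leave it. Origin: centre of its underside.
- tube_rack: Grey rack of capped tubes, 170 by 90 mm, 94 mm high, on the other side of the photometer; leave it. Origin: centre of its underside.
- tissue_box: Pale blue tissue box 60 by 90 mm, 34 mm high, on the photometer's deck behind the dial; leave it. Origin: centre of its underside.
- beaker: Glass beaker, 68 mm across, 85 mm high, behind the photometer to the right; leave it. Origin: centre of its underside.
- wash_bottle: White plastic bottle, 60 mm across, 160 mm high, behind the photometer to the left; leave it. Origin: centre of its underside.
- tweezers: Steel tweezers, about 155 mm long, 4 mm thick, lying in front on the right; leave them. Origin: underside, near the middle.
- cuvette_box: Open white box 100 by 70 mm with four glass cells, 44 mm high, in front on the left; leave it. Origin: centre of its underside.

How it is judged:
By the outcome, as a careful person would: the job done as asked, in the order asked, and still so for the second after the job is handed in, with the robot touching nothing.
It also fails if it takes over 67 s, if anything falls off the work surface, if the arm or the gripper's body presses on something with over 40 N, if the wrist force passes 120 N, or if a joint passes its speed limit or range.

## Working session

There is one attempt and no reset: what is moved stays moved. The work goes in short steps, each a Python script; the robot and the scene stay as the last script left them, time stands still between calls to the robot, and variables do not carry over. Pictures are saved under pics/ and viewed, about 8 in all and at most 12, crops included, and the job is handed in when it is done.

```bash
ls; mkdir -p pics; python3 - <<'E'
from cell import r, claw, kinematics, viewer, spotter, sensors
import cv2,numpy as np
a=viewer.read_camera("scene");b=viewer.read_camera("top")
np.set_printoptions(precision=4,suppress=True)
for n,c in(("scene",a),("top",b)):
    print(n,c["K"],c["extrinsics"],[k for k in c])
    for t in ["photometer","tray","hood","dial_knob","bottle","tissue_box","cell_holder","tube_rack"]:
        m=spotter.masks_of(t,c); print(t,[(round(x["score"],2),np.round(x["bbox"])) for x in m[:2]])
    cv2.imwrite(f"pics/{n}0.png",cv2.resize(c["img"],(800,600),interpolation=cv2.INTER_CUBIC))
print(sensors.get_tool_rot(),r.grip_depth,sensors.get_t())
E
```

```text
pics
scene [[485.6368   0.     260.5393]
 [  0.     485.6368 184.6211]
 [  0.       0.       1.    ]] [[ 0.8378  0.5455 -0.0243 -0.4136]
 [-0.2771  0.4629  0.842  -0.0018]
 [ 0.4705 -0.6987  0.539  -1.4856]
 [ 0.      0.      0.      1.    ]] ['img', 'K', 'extrinsics', 'shot']
photometer []
tray [(0.95, array([164., 321., 109.,  84.]))]
hood [(0.84, array([303., 182.,  60.,  45.]))]
dial_knob [(0.86, array([269., 215.,  27.,  18.]))]
bottle [(0.63, array([190., 308.,  18.,  36.])), (0.4, array([304., 182.,  64.,  44.]))]
tissue_box [(0.92, array([321., 233.,  46.,  45.])), (0.52, array([296., 230., 180., 142.]))]
cell_holder []
tube_rack [(0.71, array([312., 163.,  64.,  38.]))]
top [[489.4224   0.     253.8005]
 [  0.     489.4224 182.8644]
 [  0.       0.       1.    ]] [[-0.0128 -0.9998 -0.0169  0.0421]
 [ 0.9918 -0.0148  0.127  -0.4923]
 [-0.1273 -0.0151  0.9918 -1.3517]
 [ 0.      0.      0.      1.    ]] ['img', 'K', 'extrinsics', 'shot']
photometer [(0.55, array([253., 151., 120., 129.]))]
tray [(0.73, array([385., 191.,  49.,  60.]))]
hood [(0.92, array([226., 154.,  47.,  44.]))]
dial_knob [(0.81, array([281., 159.,  15.,  23.]))]
bottle [(0.7, array([376., 171.,  21.,  16.]))]
tissue_box [(0.77, array([284., 106.,  38.,  28.]))]
cell_holder []
tube_rack [(0.39, array([252., 150., 120., 127.])), (0.21, array([227., 155.,  45.,  43.]))]
[-0.5844 -0.3981  0.3981  0.5844] -0.0187 0.9
```

View pics/top0.png

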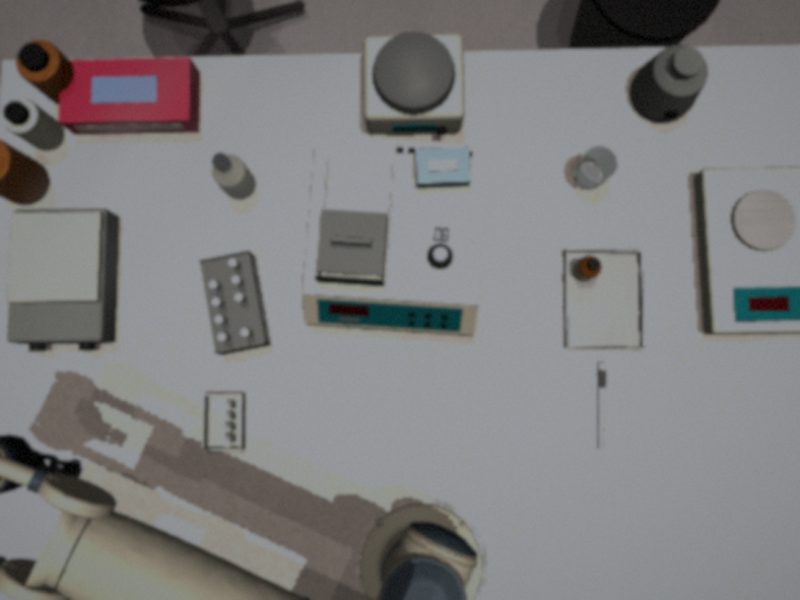

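View pics/scene0.png

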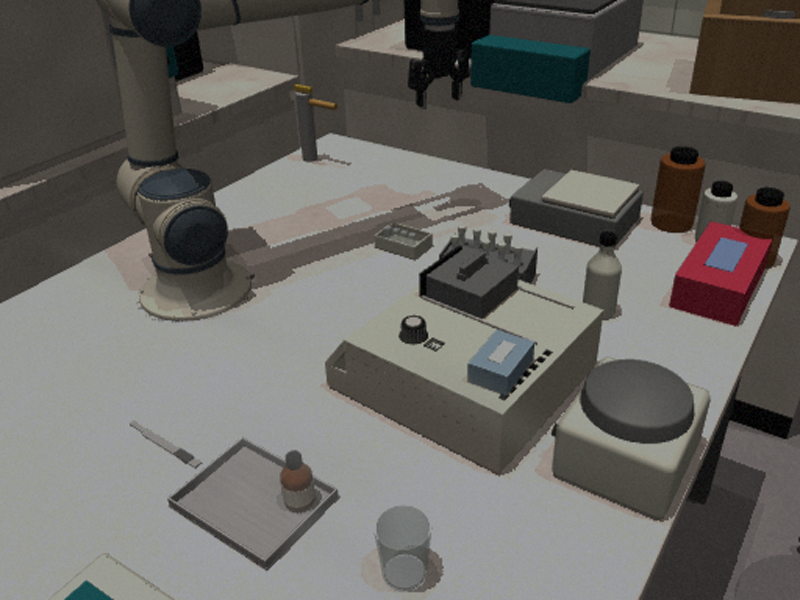

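The top view shows the photometer with its hood at about (353,243) of 800x600 and the dial at (440,255). The tray is on the right at (602,298), with the bottle at its far end. The yaw is small. Next I'll compute rough positions and take a wrist view from above.

```bash
cat > h.py <<'E'
from cell import r, claw, kinematics, viewer, spotter, sensors
import cv2,numpy as np
from scipy.spatial.transform import Rotation as Ro
np.set_printoptions(precision=4,suppress=True)
def down(a):  # jaw axis along world heading a
    c,s=np.cos(a),np.sin(a)
    return Ro.from_matrix(np.array([[c,0,-s],[s,0,c],[0,-1,0]])).as_quat()
def ray(c,u,v,z):
    E=np.array(c["extrinsics"]);K=np.array(c["K"])
    d=np.linalg.inv(K)@[u,v,1]; d=E[:3,:3].T@[d[0],-d[1],-d[2]]
    o=-E[:3,:3].T@E[:3,3]
    return o+d*(z-o[2])/d[2]
def proj(c,p):
    E=np.array(c["extrinsics"]);q=E[:3,:3]@np.asarray(p)+E[:3,3]
    k=np.array(c["K"])@[q[0],-q[1],-q[2]]; return k[:2]/k[2]
def save(c,n,s=1.5,crop=None):
    im=c["img"]
    if crop: im=im[crop[1]:crop[3],crop[0]:crop[2]]
    cv2.imwrite(f"pics/{n}.png",cv2.resize(im,None,fx=s,fy=s,interpolation=cv2.INTER_CUBIC))
E
python3 - <<'E'
from h import *
s=.64
c=viewer.read_camera("top")
for n,u,v,z in [("knob",440,253,.141),("rib",352,240,.181),("tray-xl",564,347,.018),("tray-xr",641,347,.018),("tray+xl",564,250,.018),("tray+xr",641,250,.018)]:
    print(n,ray(c,u*s,v*s,z))
w=viewer.read_camera("wrist");E=w["extrinsics"];print(w["K"],-E[:3,:3].T@E[:3,3],E[:3,:3],sensors.get_eef_pos())
k=ray(c,440*s,253*s,.141)
for p in [[.46,.0,.42],[.46,0,.38],[.46,.03,.45],[.42,.0,.42]]:
  for a in [0,np.pi]: print(p,a,kinematics.solve_ik(p,down(a)))
E
```

```text
knob [ 0.5329 -0.0397  0.141 ]
rib [0.5497 0.1045 0.181 ]
tray-xl [ 0.3788 -0.2648  0.018 ]
tray-xr [ 0.3769 -0.4028  0.018 ]
tray+xl [ 0.556 -0.272  0.018]
tray+xr [ 0.5538 -0.4123  0.018 ]
[[268.9624   0.     256.2721]
 [  0.     268.9624 186.9434]
 [  0.       0.       1.    ]] [0.1449 0.589  0.3744] [[ 0.3647  0.9311 -0.0009]
 [-0.8848  0.3463 -0.3119]
 [-0.2901  0.1145  0.9501]] [0.2197 0.5583 0.2313]
[0.46, 0.0, 0.42] 0 [-0.074  -0.1535  1.1245 -0.      2.1706 -0.074 ]
[0.46, 0.0, 0.42] 3.141592653589793 None
[0.46, 0, 0.38] 0 [-0.074  -0.1955  1.2377 -0.      2.0994 -0.074 ]
[0.46, 0, 0.38] 3.141592653589793 None
[0.46, 0.03, 0.45] 0 [-0.0087 -0.1137  1.0296 -0.      2.2257 -0.0087]
[0.46, 0.03, 0.45] 3.141592653589793 None
[0.42, 0.0, 0.42] 0 [-0.081  -0.2538  1.2101 -0.      2.1853 -0.081 ]
[0.42, 0.0, 0.42] 3.141592653589793 None
```

```bash
python3 - <<'E'
from h import *
t=sensors.get_t()
r.reach([.52,.03,.36],down(np.pi/2)); print(sensors.get_t()-t,sensors.get_t())
r.pause(.2)
c=viewer.read_camera("wrist"); save(c,"w1",1.5625)
import pickle;pickle.dump(c,open("w1.pkl","wb"))
r.reach([.47,-.31,.34],down(np.pi/2)); r.pause(.2)
c=viewer.read_camera("wrist"); save(c,"w2",1.2)
pickle.dump(c,open("w2.pkl","wb"));print(sensors.get_t())
for t in ["tray","bottle"]:
    for x in spotter.masks_of(t,c)[:1]: print(t,x["score"],x["bbox"])
E
```

```text
2.2167 3.2167
5.0167
tray 0.77 [242.0, 142.7, 88.3, 106.0]
bottle 0.96 [256.5, 176.6, 22.2, 29.9]
```

View pics/w1.png

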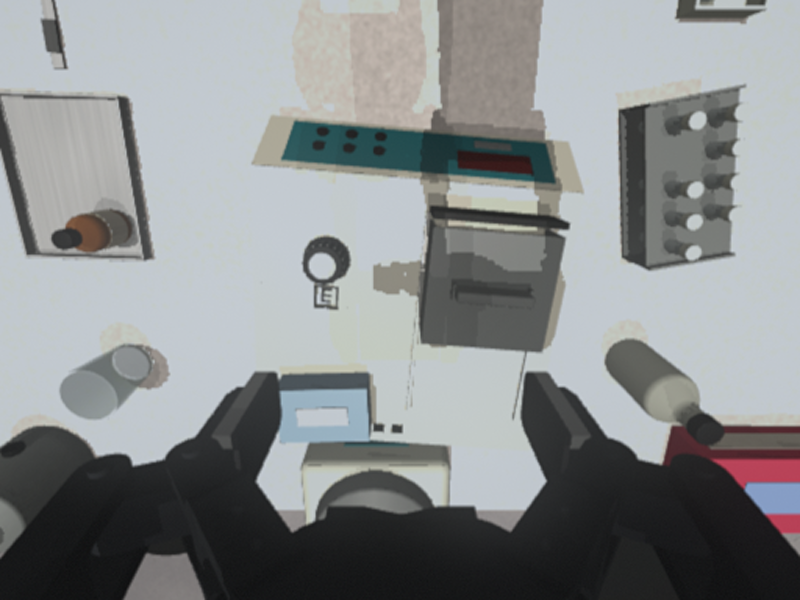

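View pics/w2.png

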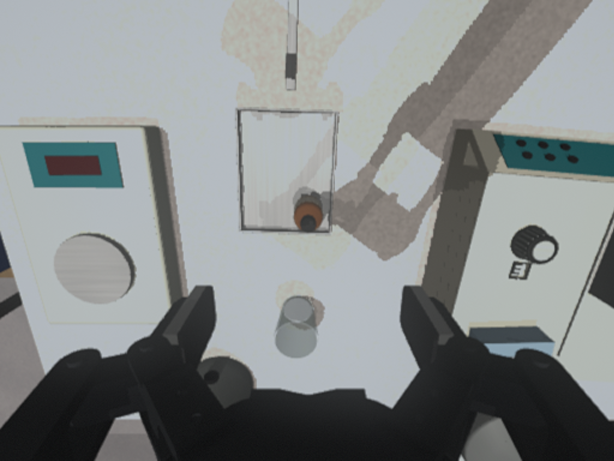

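w1 is seen upside down. The window at (326,297) shows an inverted "3", the knob top is at about (321,266), the hood's rib runs (455–533,290), and the baffle's top edge runs (430,208)–(568,226). w2 shows the tray corners at (237,110), (338,113), (331,234) and (240,231), at 1.2x.

```bash
python3 - <<'E'
from h import *
import pickle
c=pickle.load(open("w1.pkl","rb"));s=1.5625
L={}
for n,u,v,z in [("deckFR",254,165,.115),("deckFL",583,192,.115),("knob",321,266,.141),("window",326,297,.115),("baffR",430,208,.159),("baffL",567,221,.159),("hoodRR",421,342,.159),("hoodRL",543,351,.159),("hoodFR",428,221,.159),("hoodFL",564,234,.159),("ribR",455,283,.181),("ribL",533,288,.181)]:
    L[n]=ray(c,u/s,v/s,z);print(n,L[n][:2])
for a,b in [("deckFR","deckFL"),("baffR","baffL"),("hoodRR","hoodRL"),("hoodFR","hoodFL"),("ribR","ribL")]:
    d=L[b]-L[a];print(a,np.linalg.norm(d),np.degrees(np.arctan2(-d[0],d[1])),(L[a]+L[b])[:2]/2)
c=pickle.load(open("w2.pkl","rb"))
P=[ray(c,u/1.2,v/1.2,.018)[:2] for u,v in [(237,110),(338,113),(331,234),(240,231)]]
print(P,np.mean(P,0))
cw=pickle.load(open("w1.pkl","rb"))["img"]
big=cv2.resize(cw[120:235,180:375],None,fx=4,fy=4,interpolation=cv2.INTER_CUBIC);cv2.imwrite("pics/w1c.png",big)
E
```

```text
deckFR [ 0.4489 -0.0979]
deckFL [0.4715 0.1961]
knob [ 0.5341 -0.0388]
window [ 0.572  -0.0408]
baffR [0.4808 0.0555]
baffL [0.491  0.1675]
hoodRR [0.5994 0.0503]
hoodRL [0.608  0.1606]
hoodFR [0.4913 0.0541]
hoodFL [0.5017 0.1664]
ribR [0.5374 0.0755]
ribL [0.5414 0.1383]
deckFR 0.29484182719151103 -4.390388506491 [0.4602 0.0491]
baffR 0.11248536568194623 -5.200041699500893 [0.4859 0.1115]
hoodRR 0.11059767337735342 -4.459721613055871 [0.6037 0.1055]
hoodFR 0.1127522186774456 -5.29016987319972 [0.4965 0.1103]
ribR 0.0629746053014639 -3.6738684634483763 [0.5394 0.1069]
[array([ 0.3798, -0.4041]), array([ 0.3832, -0.2667]), array([ 0.5585, -0.2716]), array([ 0.5542, -0.4108])] [ 0.4689 -0.3383]
```

View pics/w1c.png

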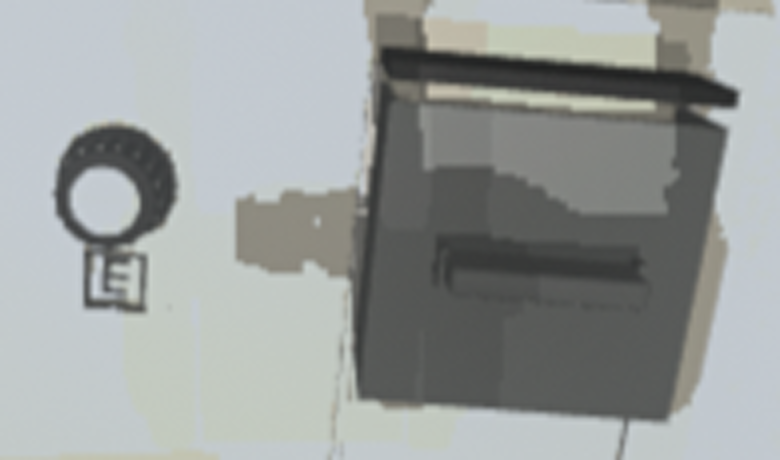

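The 3 is centred in the window. Yaw is about -4.6°, the pocket is near (0.5445, 0.108), and the hood is about 5 mm ajar. I'll open the hood by pushing the rib with closed fingers.

```bash
cat >> h.py <<'E'
yaw=np.radians(-4.6); ex=np.array([np.cos(yaw),np.sin(yaw),0]); ey=np.array([-ex[1],ex[0],0])
Q=down(yaw+np.pi/2)
P=np.array([.5445,.108,0])
def at(dx,dy,z): return P+dx*ex+dy*ey+[0,0,z]
E
python3 - <<'E'
from h import *
import pickle
r.reach(at(-.03,0,.23),Q); claw.command_gripper(0,20)
print(sensors.get_gripper_width(),sensors.get_ft_force())
r.move_l(at(-.03,0,.164),max_force=8)
print(sensors.get_eef_pos(),sensors.get_t())
hit=r.move_l(at(.105,0,.164),max_force=10,rate=.06)
e=sensors.get_eef_pos();print(hit,(e-P)@ex,sensors.get_ft_force(),sensors.get_t())
r.move_l(e-.004*ex);r.move_l(e-.004*ex+[0,0,.1],rate=.2)
claw.command_gripper(.085)
r.move_l(at(.05,0,.28),rate=.2);r.pause(.1)
c=viewer.read_camera("wrist");save(c,"w3");pickle.dump(c,open("w3.pkl","wb"))
for t in ["cell_holder","button_left_face"]:
    for x in spotter.masks_of(t,c)[:2]: print(t,x["score"],x["bbox"])
print(sensors.get_t())
E
```

```text
-5.748348403138398e-05 [ 0.9193 -0.2128 -0.4019]
[0.5147 0.1105 0.1647] 8.0833
True 0.09018560421033942 [-1.7845 -0.4346  1.2913] 9.8667
cell_holder 0.75 [257.2, 131.4, 57.5, 48.3]
cell_holder 0.33 [121.2, 137.8, 50.3, 63.0]
button_left_face 0.65 [16.7, 241.2, 33.4, 45.0]
button_left_face 0.57 [280.5, 130.6, 1.3, 21.5]
12.15
```

View pics/w3.png

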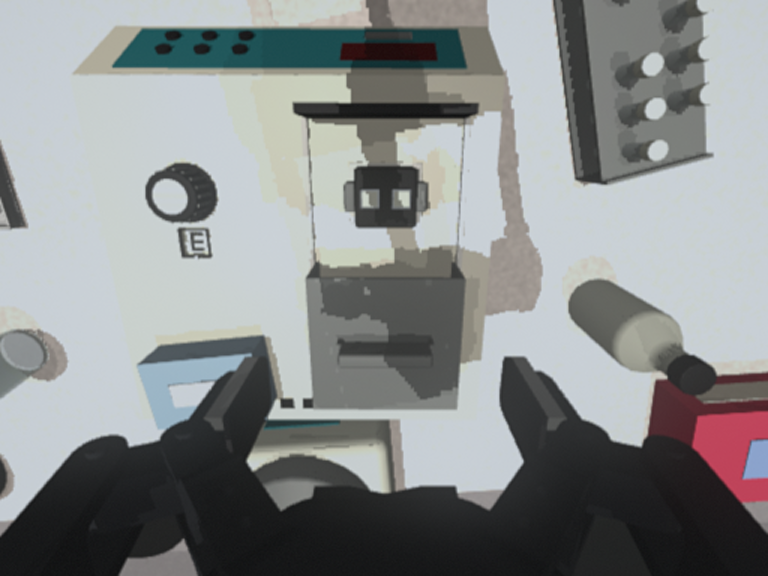

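w3 shows the hood open and the holder in the clear. Its head spans columns 355–418 and the buttons 345–428, at 1.5x. The baffle is level in the image, so the yaw is right. I'll compare with predicted points.

```bash
python3 - <<'E'
from h import *
import pickle
c=pickle.load(open("w3.pkl","rb"))
def pr(n,dx,dy,z): print(n,proj(c,at(dx,dy,z))*1.5)
for dx in(-.02,.02):
  for dy in(-.021,.021): pr(("head",dx,dy),dx,dy,.149)
pr("bR",0,-.028,.135);pr("bL",0,.028,.135)
pr("bafR",-.058,-.056,.159);pr("bafL",-.058,.056,.159);pr("bafRr",-.052,-.056,.159)
pr("ribc",.105,0,.181);pr("ribR",.105,-.032,.181);pr("ribL",.105,.032,.181)
pr("hoodfr",.0525,-.055,.159);pr("hoodfl",.0525,.055,.159)
im=c["img"][90:160,215:300];cv2.imwrite("pics/w3c.png",cv2.resize(im,None,fx=8,fy=8,interpolation=cv2.INTER_CUBIC))
E
```

```text
('head', -0.02, -0.021) [350.955  165.5084]
('head', -0.02, 0.021) [415.2122 165.5976]
('head', 0.02, -0.021) [352.3656 226.2737]
('head', 0.02, 0.021) [413.7692 226.3697]
bR [343.2776 194.4008]
bL [423.0675 194.5182]
bafR [289.892  100.3452]
bafL [476.1952 100.5689]
bafRr [290.5901 111.126 ]
ribc [382.8034 360.227 ]
ribR [335.2649 360.1343]
ribL [430.355  360.3198]
hoodfr [302.7188 275.9008]
hoodfl [463.2829 276.1749]
```

View pics/w3c.png

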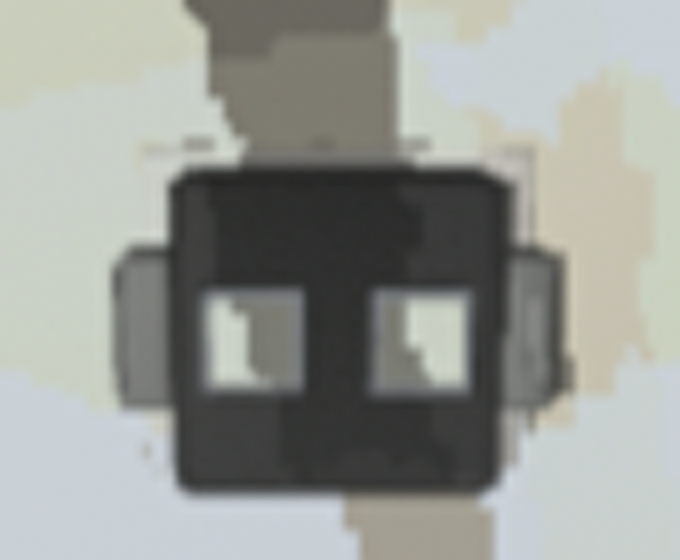

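The holder is 2 mm to +y and 0.5 mm to +x of my estimate. I'll update the estimate, descend and pinch, and use the lateral force as a centring check.

```bash
cat >> h.py <<'E'
P=P+.0005*ex+.0018*ey
E
python3 - <<'E'
from h import *
r.move_l(at(0,0,.21),rate=.2)
print(r.move_l(at(0,0,.121),rate=.08,max_force=8),sensors.get_eef_pos(),sensors.get_ft_force())
r.pause(.1);f0=sensors.get_ft_force()
for w in(.056,.053,.050):
    claw.command_gripper(w,30);r.pause(.05);f=sensors.get_ft_force()-f0
    print(w,sensors.get_gripper_width(),"fy",f@ey,"fx",f@ex,"fz",f[2])
print(sensors.get_t())
E
```

```text
False [0.5455 0.1098 0.1218] [-0.2695 -0.4039  0.3871]
0.056 0.05593094565804612 fy -2.611212742162886 fx 0.5440450103817333 fz 1.0855695556529308
0.053 0.05320198231443324 fy -1.4658779978945884 fx 0.1522952477870205 fz 1.7580703481889448
0.05 0.04995258321687766 fy -2.157355909741945 fx -0.6407727940315581 fz 3.153628760380727
15.0667
```

```bash
python3 - <<'E'
from h import *
e=sensors.get_eef_pos()
for i in range(2):
    e=e-.0008*ey; r.move_l(e,rate=.05);r.pause(.05);f=sensors.get_ft_force();print("fy",f@ey,"fz",f[2])
claw.command_gripper(.040,40);r.pause(.1)
f=sensors.get_ft_force();print(sensors.get_gripper_width(),"fy",f@ey,"fx",f@ex,f[2])
e=sensors.get_eef_pos()
print(r.move_l(e+[0,0,.012],rate=.04,max_force=14),sensors.get_ft_force(),sensors.get_gripper_width(),sensors.get_eef_pos(),sensors.get_t())
E
```

```text
fy -0.6858738439226334 fz 2.277159123300867
fy -0.21865598454331478 fz 3.032065850894098
0.04163892119736617 fy -0.7637845149051014 fx -0.4645180419414258 4.8763638379677365
False [ 0.8479  0.3309 -2.2521] 0.04129324045137986 [0.5454 0.1082 0.1338] 16.4583
```

Lifting carries about 2 N, which matches the holder's weight. I'll raise it and look.

```bash
python3 - <<'E'
from h import *
e=sensors.get_eef_pos()
print(r.move_l(e+[0,0,.11],rate=.12,max_force=14),sensors.get_ft_force(),sensors.get_gripper_width(),sensors.get_eef_pos())
c=viewer.read_camera("scene");save(c,"s2",3,(230,90,400,290));print(sensors.get_t())
E
```

```text
False [ 0.5937 -0.3773 -2.0892] 0.04142661934232091 [0.5451 0.1082 0.2426]
17.575
```

View pics/s2.png

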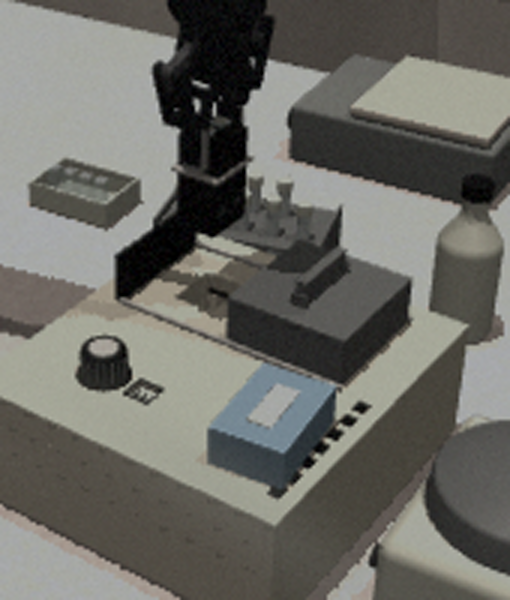

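The holder is out and upright, at about (212,170) in the crop. Carrying it to the tray.

```bash
python3 - <<'E'
from h import *
T=np.array([.424,-.338,0])
r.move_l(T+[0,0,.25],rate=.2)
r.move_l(T+[0,0,.085],rate=.15)
r.pause(.1)
print(sensors.get_t(),sensors.get_gripper_width(),sensors.get_ft_force())
hit=r.move_l(T+[0,0,.05],rate=.025,max_force=4)
print(hit,sensors.get_eef_pos(),sensors.get_ft_force(),sensors.get_t())
E
```

```text
21.3833 0.04130665015511307 [-0.2163  0.0969 -2.0985]
True [ 0.424  -0.3381  0.06  ] [ 1.0788 -0.9669  3.5384] 22.3417
```

```bash
python3 - <<'E'
from h import *
r.pause(.1)
claw.command_gripper(.085)
e=sensors.get_eef_pos()
r.move_l(e+[0,0,.13],rate=.15)
claw.command_gripper(0,20)
r.move_l(e+[.03,0,.2],rate=.2);r.pause(.1)
c=viewer.read_camera("scene");a=c["img"][255:384,90:230]
b=viewer.read_camera("wrist")["img"][60:300,120:400]
H=480;A=cv2.resize(a,(int(140*H/129*.8),int(H*.8)));B=cv2.resize(b,(400,int(240*400/280)))
o=np.zeros((400,830,3),np.uint8);o[:A.shape[0],:A.shape[1]]=A;o[:B.shape[0],428:828]=B
cv2.imwrite("pics/place.png",o[:,:800]);print(sensors.get_t())
E
```

```text
25.4583
```

View pics/place.png

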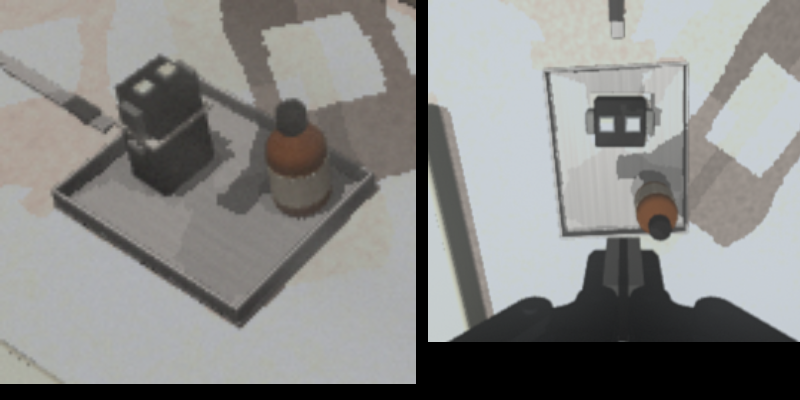

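The holder stands upright and clear of the walls and the bottle. Now I'll shut the hood.

```bash
python3 - <<'E'
from h import *
r.move_l(at(.145,0,.26),Q,rate=.25)
r.move_l(at(.145,0,.164),max_force=8,rate=.12)
print(sensors.get_eef_pos(),sensors.get_t())
hit=r.move_l(at(-.005,0,.164),max_force=12,rate=.06)
e=sensors.get_eef_pos();print(hit,(e-P)@ex,sensors.get_ft_force(),sensors.get_t())
r.move_l(e+.004*ex);r.move_l(e+.004*ex+[0,0,.1],rate=.2)
claw.command_gripper(.085)
K=np.array([.534,-.0388,0])
r.move_l(K+.05*ex+[0,0,.26],rate=.2);r.pause(.1)
import pickle
c=viewer.read_camera("wrist");save(c,"w4");pickle.dump(c,open("w4.pkl","wb"))
print(sensors.get_t(),[ (x["score"],x["bbox"]) for x in spotter.masks_of("dial_knob",c)[:1]],proj(c,K+[0,0,.141])*1.5)
E
```

```text
[0.6901 0.0981 0.1654] 28.5417
True 0.016718251059868853 [ 3.6521 -0.4309  2.5909] 30.4333
33.175 [(0.69, [69.5, 252.1, 78.7, 65.1])] [380.8693 197.8903]
```

View pics/w4.png

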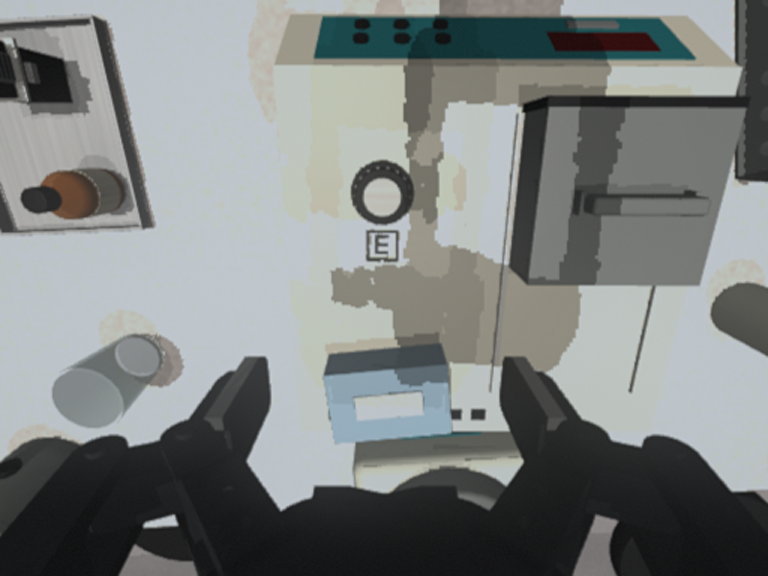

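The hood is flush with the baffle, and the window still shows 3 at (382,245). The knob at (382,197) matches the prediction. Now I'll turn the dial one click clockwise.

```bash
python3 - <<'E'
from h import *
K=np.array([.534,-.0388,0])-.001*ey
r.move_l(K+[0,0,.20],rate=.2)
print(r.move_l(K+[0,0,.122],rate=.1,max_force=6));r.pause(.1)
f0=sensors.get_ft_force()
claw.command_gripper(.037,20);r.pause(.05);f=sensors.get_ft_force()-f0
print(sensors.get_gripper_width(),f@ey,f@ex)
claw.command_gripper(.030,30);r.pause(.1);f=sensors.get_ft_force()-f0
print(sensors.get_gripper_width(),f@ey,f@ex,f[2],sensors.get_ft_torque())
q=np.array(sensors.get_joint_pos())
for d in(.2,.4,.6,.8):
    q2=q.copy();q2[5]+=d;r.move_j(q2);print(d,sensors.get_ft_torque()[2],sensors.get_ft_force())
r.pause(.1)
claw.command_gripper(.085);e=sensors.get_eef_pos()
r.move_l(e+[0,0,.08],rate=.2)
r.move_l(K+.07*ex+[0,0,.28],Q,rate=.2);r.pause(.1)
c=viewer.read_camera("wrist");print(sensors.get_t())
cv2.imwrite("pics/w5.png",cv2.rotate(cv2.resize(c["img"][:240],None,fx=1.5,fy=1.5,interpolation=cv2.INTER_CUBIC),cv2.ROTATE_180))
E
```

```text
False
0.037245240428944774 -1.1881060993730443 -0.5566850504606072
0.034641716042469003 0.8103931504399273 -0.2782636455985879 1.710363007916643 [ 0.4009  0.0842 -0.0401]
0.2 -0.026871088321837364 [-0.8161  0.6262  2.2319]
0.4 -0.00021590071651835137 [-1.088  -0.2581  0.2138]
0.6 -0.012246933219611858 [-0.8685  0.5326  2.239 ]
0.8 -0.05743352788747361 [-1.981  -1.3161  1.4023]
39.225
```

View pics/w5.png

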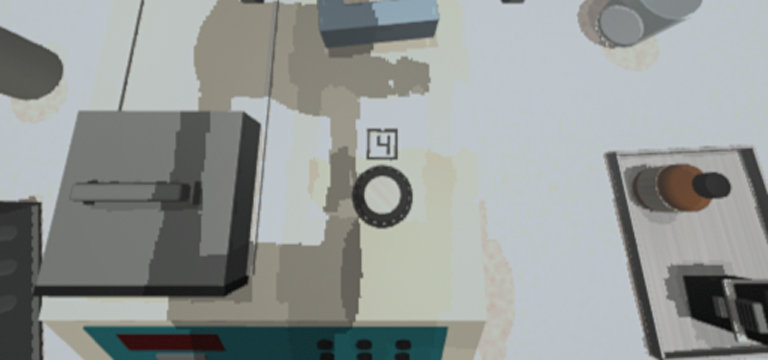

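The 4 is centred in the window at (382,145), the hood is flush with the baffle, and the holder is standing in the tray. Handing in.

```bash
python3 - <<'E'
from h import *
r.close_job();print(sensors.get_t())
E
```

```text
the job is handed in; nothing more can be done
the job is handed in; nothing more can be done
```

I finished the job in the order asked and handed it in. The clock read about 39 s of the 67 s allowed at my last check.

- **Hood opened:** I pushed it back by its rib with closed fingers until it reached its stop.
- **Cell holder:** I pinched both buttons, using the side force to centre the grip, and lifted the holder straight out. I lowered it into the tray until it touched the floor (about 3.5 N upward), then let go. Afterwards the pictures showed it standing upright, clear of the bottle and the tray walls.
- **Hood shut:** I pushed it forward until it stopped at the 12 N force limit. The last picture shows it flush against the baffle. The finger positions at the two ends of travel agree with full travel to about 1–2 mm, so that is as closely as I can confirm it is fully shut.
- **Filter dial:** It started at 3, and I turned it one click clockwise. The last picture shows the 4 in the middle of its window.
- **Other things on the bench:** I saw no sign that anything else was touched, but I did not measure their positions before and after.
- **One disagreement:** The camera put the holder about 1.6 mm further left than the side force did. I followed the force, and the grip held.

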